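# Feed the transfer balls, then hold the hopper's sprung hatch just below balance

## Task

Carry the little steel tray over by its handle and tip its three steel balls down the hopper's chute into the bin (do not pick the balls up by hand), then set the empty tray upright on the table and let go of it. Then take the bar of the bin's sprung hatch and raise the hatch a little past its balance point, to about 80 degrees open and not beyond upright, ease it back, and finish still gripping the bar and holding the hatch still just below balance, about 60 degrees open, where it would drop shut if you let go. Leave the other things on the table where they are.

Things in the scene. Friction and masses are not known exactly. Their poses are not given: they have to be found in the camera images.
- tray_grip (a point): centre of the tray's handle: a black level block over the tray's middle, 60 mm long (x), 16 mm wide (y), 24 mm high, carried by a post at the back end. The point is 70 mm above the tray's underside. The balls below reach 37 mm above the underside. Axes: x from the tray's open front to its back wall, z up.
- ball0_center (a point): centre of a steel ball 30 mm in diameter, about 90 g, one of three lying loose in the tray
- ball1_center (a point): centre of a steel ball 30 mm in diameter, about 90 g, one of three lying loose in the tray
- ball2_center (a point): centre of a steel ball 30 mm in diameter, about 90 g, one of three lying loose in the tray
- chute_mid (a point): middle of the upper face of the hopper's chute floor, 85 mm above the table. The chute is a straight channel at the hopper's far side, sloping down at 30 degrees towards -x into the bin; floor 140 mm long, 120 mm clear between side walls 40 mm high. A splash plate over its low end, 37 mm from here, tops out at 171 mm. Axes are the hopper's: x level, from the bin towards the chute's top (away from the robot), z up.
- bin_in (a point): centre of the bin's inner floor, 5 mm above the table; axes are the hopper's. The hopper is fixed. The bin is 140 mm long (x), 150 mm wide (y), walls 4 mm thick, 120 mm high; the balls enter from the chute through an opening in its far wall, under the hinge. The hatch covers its top.
- hinge_line (a point): middle of the hatch's hinge axis, on top of the bin's far wall, 128 mm above the table, 74 mm from the bin's centre; fixed; axes are the hopper's, the hinge axis is y
- hatch_bar (a point): middle of the hatch's grip bar: round, 14 mm across, along y, 195 mm from the hinge axis in the plane of the hatch, on two arms with 104 mm clear between; 42 mm clear between bar and plate edge. Shut, it is 128 mm above the table, 51 mm in front of the bin's near wall. The bar can turn between the fingers, so the gripper may keep pointing down while the hatch swings.
- hatch (a joint): opening of the hatch in rad: 0 shut (level), grows as the bar goes up and over towards the chute; 1.57 upright, stop at 1.8. Plate 146 x 146 x 6 mm, 0.8 kg in all. A spring carries most of its weight: balance point at 1.22 rad (70 degrees); below it the hatch falls shut, above it the spring throws it open. Net force at the bar is below about 2 N.
- tray: loose steel tray standing on the table, 60 mm long (x), 104 mm wide (y), side and back walls 34 mm high, about 0.25 kg; origin under its middle. Its front (-x) is open; its floor slopes 12 degrees down to the back, front edge 15 mm above the underside, so the balls lie abreast along the back. They begin to roll out when the front is tipped down past 12 degrees; 35 to 40 is sure.
- can: closed metal can, 48 mm across, 75 mm high, origin under its centre; loose bystander, leave it alone
- carton: cardboard box 90 x 80 x 60 mm high, origin under its centre; loose bystander, leave it alone
- screwdriver: screwdriver lying on the table; loose bystander, leave it alone
- wrench: wrench lying on the table; loose bystander, leave it alone
- tape: flat ring (tape roll), 90 mm across, 24 mm high, origin under its centre; loose bystander, leave it alone
- tote: blue open tote 200 x 150 x 100 mm high, origin under its centre; loose bystander, leave it alone
- pendant: black control pendant 70 x 140 mm, 53 mm high over its buttons, origin under its centre; loose bystander, leave it alone
Things that resemble listed ones, but are neither listed nor needed, are in the scene too. Leave any blue or green look-alike of the tray alone.

How it is judged:
By the outcome, as a careful person would: the job done as asked, in the order asked, and still so for the second after the job is handed in, while the arm keeps its last pose, push and grip.
It also fails if it takes over 72 s, if anything falls off the work surface, if the arm or the gripper's body presses on something with over 40 N, if the wrist force passes 120 N, or if a joint passes its speed limit or range.

## Robot

A 6-joint arm with a two-finger parallel gripper is mounted at the origin on the work surface. World frame = base frame: x ahead of the robot, y to its left, z up, the work surface at z = 0. Lengths are in m, angles in rad, forces in N, time in s.
With the tool pointing down it reaches from about 0.375 to 0.9 m from the base axis. Payload 3.1 kg.
Tool frame: the origin (TCP) lies at the centre of the arm's flange, where the gripper is bolted on; the fingertips stand 173 mm ahead of it and the grasp point (between the pads) lies 155 mm ahead of it (tip_extent is the distance from the TCP to the fingertips, in m); z points along the fingers, y is the direction in which the jaws open and shut (so a half turn about z gives the same grasp; the last joint's range is limited). The gripper opens to 85 mm and grips with 20 to 120 N. Pads are 22 mm wide; open, the fingers measure 114 mm over their backs; the gripper's body (76 mm by 85 mm) begins 54 mm behind the grasp point. The pads swing forward as they close: fully open they stand 13 mm farther back than shut.
Start: joints at [-1.339, 0.527, 1.433, -0, 1.181, -0.178], TCP at [0.25, -0.573, 0.405] pointing down, gripper open.
Joint ranges: [-3.08, 3.08], [-0.75, 2.2], [0.22, 2.44], [-1.43, 4.57], [0, 2.65], [-2.85, 2.85]. Speed limits (rad/s): [2.79, 2.79, 3.14, 3.14, 3.14, 3.14].

## Interface

Orientations are given as a unit quaternion [x, y, z, w].
In Python, from station import sense, snapshot, sign_off, tip_extent gives the robot as it stands. The module is installed in compiled form; this text tells all that it offers.
- The arm moves only by the tool servo_tool, never from a script. Its argument "rows" is a list of rows, each a list of 3 entries, a list of its own where there are three numbers: the shift along the tool's x, y, z in mm, then the turn about the tool's z in degrees, then the opening, from -1 (shut) to 1 (fully open), so that 0 is half open. A call has 1 to 8 rows; each row is the pose to reach, as a shift and turn from the pose measured when the call began, along the tool's axes at that moment; what a row does not reach only later rows make up. A row lasts 1/10 s, in which the tool goes at most 50 mm and 8.59 degrees, less where a joint would pass 70% of its speed; a pose out of reach is approached as far as the arm can. A call with a gripper value outside its range is refused whole. The fingers move at their own pace and stop on an object; "force" is the grip in N (left out, the last holds). Time passes only in rows, so rows that repeat a pose let the fingers close. It gives the time, the measured TCP pose, the force and the opening at its end, in the units of the state.
- sense(): the state, without advancing time (a new reading comes with each control period).
- snapshot(name): name is "side" or "top"; returns a dict with "image" (480x640x3 uint8, blue, green, red), "z_map" (480x640 float32, m along the optical axis (not along the pixel's ray), 0 where there is no reading), "vertical_fov" (degrees; the focal length in pixels is half the picture's height over the tangent of half this angle, whatever the lens; pixels are square), "cx", "cy" (the principal point, pixels), "k1" (the pictures are not rectified: a ray, as slopes to the right and down, at radius r is drawn at 1 + k1 r^2 times it, then the intrinsics apply), "cam_to_world" (4x4, takes a point from camera to world coordinates). Camera axes: x right, y down, z forward; pixel columns grow to the right and rows downward; lengths in m; the calibration is good to about 2 mm. A picture is of the moment at which its call begins.
- sign_off(): hands the job in, once; it reports no verdict.
The state is a dict: "t": time; "q": joint angles; "qd": joint speeds; "tau": joint torques, N m; "tcp_pos": TCP position; "tool_rot": TCP orientation; "force": force on the tool from outside, world axes, zero at the start; "ft_torque": the same for the moment, N m; "finger_gap": opening from 0.0 (shut) to 1.0 (fully open).
Only numpy, scipy, OpenCV 4.12 (cv2) and the standard library are available. Lean on these libraries where they do the work, as an engineer would, in place of code of your own. Each camera call takes 0.05 s, during which the arm holds its last target. There are 200 camera calls.

## Working session

There is one attempt and no reset: what is moved stays moved. The work goes in short steps, Python scripts to look and compute and a tool call to move; the robot and the scene stay as the last step left them, time stands still between calls to the robot, and variables do not carry over. Pictures are saved under pics/ and viewed, about 8 in all and at most 12, crops included, and the job is handed in when it is done.

Besides the shell and the picture viewer there is one more tool, called after "Request:" by a JSON object that holds its "name" and its "arguments", one argument or row to a line. servo_tool: Moves the arm, as the interface text tells. Its arguments: {"type":"object","properties":{"rows":{"type":"array"},"force":{"type":"number"}},"required":["rows"]}

```bash
mkdir -p pics && cat > h.py <<'E'
import numpy as np, cv2
from station import sense, snapshot, sign_off
def intr(s):
    f=240/np.tan(np.radians(s["vertical_fov"])/2)
    return np.array([[f,0,s["cx"]],[0,f,s["cy"]],[0,0,1]]), np.array([s["k1"],0,0,0,0.])
def rays(s,uv):
    K,d=intr(s); n=cv2.undistortPoints(np.float64(uv).reshape(-1,1,2),K,d)[:,0]
    T=np.array(s["cam_to_world"]); return T[:3,3], np.c_[n,np.ones(len(n))]@T[:3,:3].T
def on_plane(s,uv,z):
    o,r=rays(s,uv); return o+r*((z-o[2])/r[:,2])[:,None]
def depth_pts(s,uv):
    o,r=rays(s,uv); uv=np.int32(uv).reshape(-1,2); return o+r*s["z_map"][uv[:,1],uv[:,0]][:,None]
def cloud(s):
    v,u=np.mgrid[:480,:640]; return depth_pts(s,np.c_[u.ravel(),v.ravel()]).reshape(480,640,3)
def proj(s,P):
    K,d=intr(s); T=np.linalg.inv(np.array(s["cam_to_world"]))
    return cv2.projectPoints(np.float64(P).reshape(-1,1,3),cv2.Rodrigues(T[:3,:3])[0],T[:3,3],K,d)[0][:,0]
E
python3 - <<'E'
from h import *
for n in ("top","side"):
    s=snapshot(n); cv2.imwrite(f"pics/{n}0.png",s["image"]); np.save(f"{n}0.npy",s,allow_pickle=True)
    print(n,s["vertical_fov"],s["k1"],np.round(s["cam_to_world"],3).tolist(),(s["z_map"]>0).mean())
st=sense(); print({k:np.round(v,3).tolist() for k,v in st.items()})
E
```

```text
top 55.08644483557377 -0.032809517134991265 [[0.012, -0.993, 0.121, 0.411], [-1.0, -0.013, -0.005, -0.045], [0.007, -0.121, -0.993, 1.3], [0.0, 0.0, 0.0, 1.0]] 0.9959016927083333
side 56.69251564409059 -0.00042289960389558986 [[-0.936, -0.278, 0.216, 0.342], [-0.351, 0.713, -0.606, 0.556], [0.015, -0.644, -0.765, 0.865], [0.0, 0.0, 0.0, 1.0]] 0.9959700520833333
{'t': 0.1, 'q': [-1.339, 0.528, 1.434, -0.0, 1.181, -0.178], 'qd': [0.001, -0.002, -0.003, -0.002, 0.002, 0.0], 'tau': [0.0, -44.33, -17.859, -0.0, 0.004, -0.0], 'tcp_pos': [0.25, -0.573, 0.404], 'tool_rot': [0.979, 0.204, -0.0, -0.001], 'force': [-0.064, -0.358, -0.457], 'ft_torque': [0.021, 0.007, 0.045], 'finger_gap': 1.001}
```

View pics/top0.png

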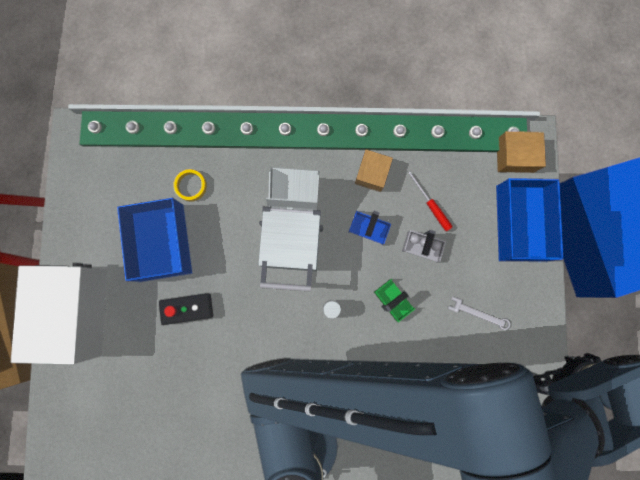

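View pics/side0.png

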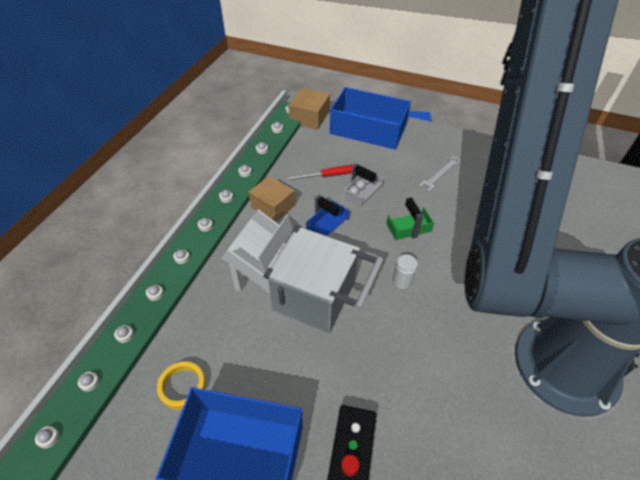

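The top view shows three tray-like things: the steel one at (424,245), a blue one at (371,226) and a green one at (395,300). I choose the steel one, since the other two are the look-alikes. The hopper is at (290,235), with its chute towards the top at (293,185) and the bar at (286,287). In the side view the steel tray is at (363,185), and the hopper at (310,275).

```bash
python3 - <<'E'
from h import *
t=np.load("top0.npy",allow_pickle=True).item(); s=np.load("side0.npy",allow_pickle=True).item()
a=cv2.resize(t["image"][215:275,385:485],None,fx=6,fy=6,interpolation=cv2.INTER_CUBIC)
b=cv2.resize(s["image"][155:215,330:400],None,fx=6,fy=6,interpolation=cv2.INTER_CUBIC)
cv2.imwrite("pics/crop1.png",cv2.resize(np.hstack([a,b]),(800,int(800*360/1020))))
C=cloud(t); img=t["image"]
# handle: dark pixels near steel tray, height
def blob(sn,box,z0,z1,dark):
    P=cloud(sn); x0,x1,y0,y1=box
    m=np.zeros((480,640),bool); m[y0:y1,x0:x1]=True
    m&=(P[...,2]>z0)&(P[...,2]<z1)
    if dark: m&=sn["image"].max(2)<70
    return m,P
for n,sn,box in (("top",t,(400,450,222,270)),("side",s,(335,392,155,212))):
    m,P=blob(sn,box,0.055,0.1,True); p=P[m]
    r=cv2.minAreaRect(np.float32(p[:,:2]*1000)); print(n,"handle",m.sum(),np.round(r[0],1),np.round(r[1],1),round(r[2],1),np.round(np.percentile(p[:,2],[5,50,95]),3), np.round(np.argwhere(m).mean(0),1))
    m2,_=blob(sn,box,0.006,0.055,False); r=cv2.minAreaRect(np.float32(P[m2][:,:2]*1000)); print("  tray",r)
# hopper: plate pts at z~0.131
m=(C[...,2]>.122)&(C[...,2]<.145); m[:, :255]=0; m[:,325:]=0; m[:200]=0; m[300:]=0
k,lab,stt,_=cv2.connectedComponentsWithStats(np.uint8(m))
for i in range(1,k):
    if stt[i,4]>60:
        p=C[lab==i]; print("plate",stt[i],cv2.minAreaRect(np.float32(p[:,:2]*1000)),p[:,2].mean())
# column profile through middle of hopper
for v in range(160,300,4): print(v,np.round(C[v,293],3), np.round(C[v,285],3))
E
```

```text
top handle 154 [ 550.6 -340.6] [15.9 62.5] 72.5 [0.066 0.081 0.085] [243.1 428. ]
  tray ((552.6769409179688, -345.5567321777344), (136.5911865234375, 134.17269897460938), 88.88701629638672)
side handle 253 [ 571.8 -264.2] [177.   63.9] 71.5 [0.061 0.078 0.083] [176.9 361.2]
  tray ((591.6631469726562, -321.5973205566406), (168.444091796875, 140.1846923828125), 71.8559799194336)
plate [ 259  203   62   89 3936] ((530.5587768554688, 30.754215240478516), (150.3806610107422, 216.35552978515625), 86.67878723144531) 0.13158538762241673
160 [ 0.798  0.031 -0.   ] [ 0.797  0.054 -0.001]
164 [0.783 0.03  0.007] [0.784 0.054 0.003]
168 [0.773 0.03  0.001] [0.74  0.045 0.12 ]
172 [0.731 0.024 0.115] [0.731 0.045 0.112]
176 [0.72  0.023 0.114] [0.721 0.045 0.11 ]
180 [0.712 0.024 0.104] [0.711 0.045 0.106]
184 [0.703 0.024 0.097] [0.702 0.045 0.098]
188 [0.693 0.024 0.091] [0.692 0.045 0.093]
192 [ 0.411 -0.045  1.3  ] [0.683 0.046 0.088]
196 [0.673 0.024 0.084] [0.673 0.046 0.083]
200 [0.644 0.019 0.172] [0.643 0.039 0.175]
204 [0.638 0.02  0.151] [0.638 0.04  0.146]
208 [0.644 0.025 0.064] [0
[... 297 characters left out ...]
.131] [0.558 0.04  0.13 ]
240 [0.548 0.019 0.132] [0.548 0.039 0.133]
244 [0.538 0.019 0.131] [0.537 0.039 0.133]
248 [0.528 0.019 0.128] [0.527 0.039 0.133]
252 [0.517 0.019 0.129] [0.517 0.039 0.13 ]
256 [0.507 0.018 0.132] [0.507 0.039 0.13 ]
260 [0.497 0.018 0.13 ] [0.497 0.039 0.126]
264 [0.487 0.018 0.128] [0.486 0.038 0.132]
268 [0.48  0.021 0.075] [0.481 0.044 0.041]
272 [ 0.473  0.025 -0.002] [0.472 0.047 0.   ]
276 [ 0.461  0.024 -0.001] [0.461 0.047 0.002]
280 [ 0.45   0.024 -0.005] [0.45  0.046 0.003]
284 [ 0.439  0.024 -0.004] [0.436 0.037 0.134]
288 [0.426 0.017 0.135] [0.426 0.037 0.136]
292 [0.417 0.023 0.001] [ 0.416  0.046 -0.001]
296 [0.405 0.023 0.   ] [0.405 0.045 0.004]
```

View pics/crop1.png

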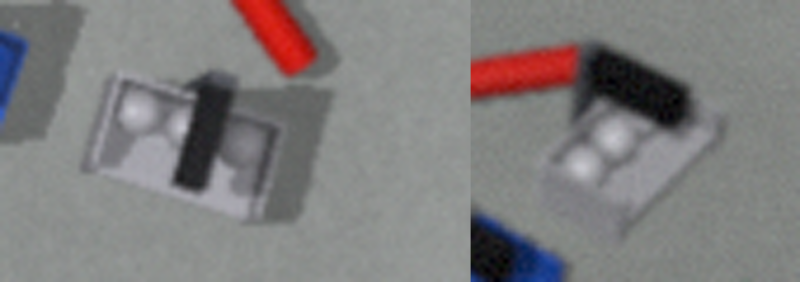

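The crop confirms the choice. It is the steel tray with three balls lying along the back. The post is at the upper end (crop 220,80) and the open front is at lower left, facing the robot. Next I refine the handle and hopper poses.

```bash
cat >> h.py <<'E'
from scipy.spatial.transform import Rotation as Ro
def go(p,yaw,z=None):
    """shift (mm, tool axes) and turn (deg) to put the grasp point at p (mm) with the tool's y along yaw (mod 180), z mm"""
    st=sense(); R=Ro.from_quat(st["tool_rot"]).as_matrix(); g=1000*(st["tcp_pos"]+.155*R[:,2])
    d=np.array(p,float)-g; y=np.degrees(np.arctan2(R[1,1],R[0,1]))
    turn=-((yaw-y+90)%180-90)
    print("t",round(float(st["t"]),2),"grasp",np.round(g,1),"tool y",round(y,1),"-> shift",np.round(R.T@d,1),"turn",round(turn,1),"F",np.round(st["force"],1),"gap",round(float(st["finger_gap"]),3))
E
python3 - <<'E'
from h import *
t=np.load("top0.npy",allow_pickle=True).item(); s=np.load("side0.npy",allow_pickle=True).item()
for n,sn,box in (("top",t,(400,450,222,270)),("side",s,(340,392,160,212))):
    P=cloud(sn); m=np.zeros((480,640),bool); m[box[2]:box[3],box[0]:box[1]]=1
    m&=(P[...,2]>.076)&(P[...,2]<.09)&(sn["image"].max(2)<75)&(P[...,1]<-.3); p=P[m]
    print(n,m.sum(),cv2.minAreaRect(np.float32(p[:,:2]*1000)),p[:,2].mean())
    m=(P[...,0]>.4)&(P[...,0]<.64)&(abs(P[...,1]-.03)<.12)
    q=P[m&(P[...,2]>.124)&(P[...,2]<.14)]; print(" plate+bar",cv2.minAreaRect(np.float32(q[:,:2]*1000)),q[:,2].mean())
    b=q[q[:,0]<.455]; print(" bar",cv2.minAreaRect(np.float32(b[:,:2]*1000)),b.mean(0))
    pl=q[q[:,0]>.475]; print(" plate",cv2.minAreaRect(np.float32(pl[:,:2]*1000)))
    c=P[(P[...,2]>.16)&(P[...,2]<.18)&(P[...,0]>.61)&(P[...,0]<.67)&(abs(P[...,1]-.03)<.1)]
    print(" splash",cv2.minAreaRect(np.float32(c[:,:2]*1000)),len(c))
    # chute floor: plane fit
    f=P[(P[...,0]>.66)&(P[...,0]<.73)&(abs(P[...,1]-.024)<.04)&(P[...,2]>.06)&(P[...,2]<.13)]
    A=np.c_[f[:,:2]*1000,np.ones(len(f))]; k=np.linalg.lstsq(A,f[:,2]*1000,rcond=None)[0]
    print(" floor grad",np.degrees(np.arctan(np.hypot(*k[:2]))),"dir",np.degrees(np.arctan2(k[1],k[0])),"x at z85,y24:",(85-k[2]-k[1]*24)/k[0])
    w=P[(P[...,0]>.645)&(P[...,0]<.76)&(abs(P[...,1]-.024)<.1)&(P[...,2]>.06)&(P[...,2]<.19)]
    print(" chute all",cv2.minAreaRect(np.float32(w[:,:2]*1000)))
go((550.6,-340.6,150),-17.5+90)
E
```

```text
top 132 ((549.4559326171875, -340.9432678222656), (16.306020736694336, 59.76173400878906), 72.05350494384766) 0.08158436308848528
 plate+bar ((529.6543579101562, 30.961944580078125), (150.0707244873047, 214.52565002441406), 86.67878723144531) 0.13152787131300142
 bar ((436.7417297363281, 36.10015106201172), (128.8948211669922, 35.18605422973633), 89.89763641357422) [0.43271436 0.03420371 0.13305964]
 plate ((554.5704345703125, 28.968841552734375), (150.02503967285156, 164.83148193359375), 87.15304565429688)
 splash ((641.779541015625, 24.255050659179688), (126.08021545410156, 7.145534515380859), 85.98146057128906) 156
 floor grad 29.8638569279253 dir -2.8430061493640704 x at z85,y24: 676.2033697310951
 chute all ((691.3353881835938, 20.504135131835938), (127.59938049316406, 98.20125579833984), 87.1134262084961)
side 123 ((547.8753662109375, -337.61016845703125), (18.923294067382812, 63.605342864990234), 75.28544616699219) 0.0806499299677436
 plate+bar ((527.4592895507812, 32.498497009277344), (151.56201171875, 215.81552124023438), 86.74830627441406) 0.13089060192749205
 bar ((438.8226318359375, 37.94657897949219), (129.8737335205078, 38.748043060302734), 87.03849792480469) [0.43121883 0.04068014 0.13213842]
 plate ((554.3038330078125, 30.09496307373047), (151.41798400878906, 163.595947265625), 87.50182342529297)
 splash ((639.0697631835938, 25.25137710571289), (127.73625946044922, 7.690883636474609), 86.33489227294922) 231
 floor grad 29.965112287279247 dir -3.337630391914269 x at z85,y24: 674.760975339213
 chute all ((687.8616333007812, 23.343242645263672), (131.47998046875, 95.21501922607422), 85.64220428466797)
t 0.1 grasp [ 249.5 -572.4  248.8] tool y -66.5 -> shift [368.6 -92.1  99.1] turn 41.0 F [-0.1 -0.4 -0.5] gap 1.001
```

Request:
{"name": "servo_tool", "arguments": {
  "rows": [
    [[40,-10,10],5,0],
    [[90,-22,25],11,0],
    [[140,-35,40],17,0],
    [[190,-47,60],23,0],
    [[240,-60,75],29,0],
    [[290,-72,90],35,0],
    [[335,-83,105],41,0],
    [[367,-91,115],41,0]
  ],
  "force": 40
}}

```text
t: 0.9
tcp_pos: [0.5486, -0.3428, 0.2889]
tool_rot: [0.988, -0.153, -0.001, -0.001]
force: [0.4, -2.1, 0.5]
finger_gap: 0.496
```

```bash
python3 - <<'E'
from h import *
go((549.2,-340,70),72.5)
s=snapshot("side"); 
a=cv2.resize(s["image"][110:230,300:420],None,fx=5,fy=5,interpolation=cv2.INTER_CUBIC); cv2.imwrite("pics/near1.png",a)
E
```

```text
t 0.9 grasp [ 548.4 -342.4  133.9] tool y -107.6 -> shift [ 0.2 -2.4 63.9] turn -0.1 F [ 0.4 -2.1  0.5] gap 0.496
```

View pics/near1.png

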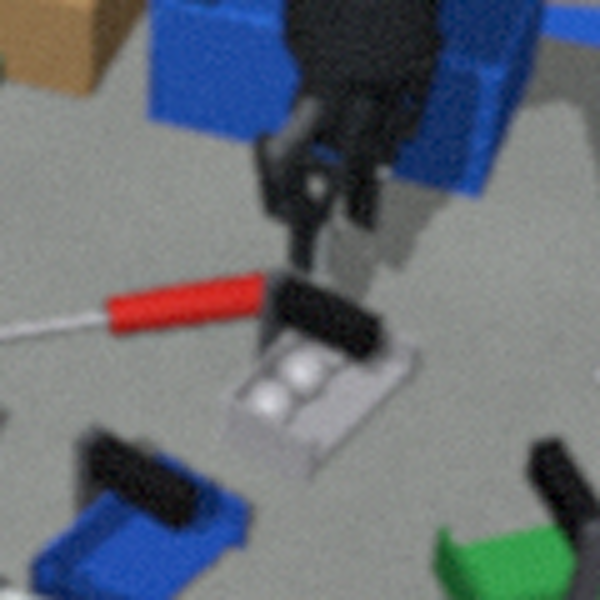

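The half-open fingers are over the tray's handle, at crop (300,240) and (365,210), with the handle at (330,310) and nothing in between. I lower and grip.

Request:
{"name": "servo_tool", "arguments": {
  "rows": [
    [[0,-2,20],0,0],
    [[0,-2,45],0,0],
    [[0,-2,60],0,0],
    [[0,-2,64],0,0],
    [[0,-2,64],0,0],
    [[0,-2,64],0,-1],
    [[0,-2,64],0,-1],
    [[0,-2,64],0,-1]
  ],
  "force": 40
}}

```text
t: 1.75
tcp_pos: [0.5539, -0.3362, 0.2242]
tool_rot: [0.989, -0.15, 0.001, -0.002]
force: [-1.6, -3.9, 2.9]
finger_gap: 0.179
```

Request:
{"name": "servo_tool", "arguments": {
  "rows": [
    [[0,0,0],0,-1],
    [[0,0,0],0,-1],
    [[0,0,-5],0,-1],
    [[0,0,-15],0,-1],
    [[0,0,-30],0,-1],
    [[0,0,-45],0,-1],
    [[0,0,-55],0,-1],
    [[0,0,-60],0,-1]
  ]
}}

```text
t: 2.55
tcp_pos: [0.5541, -0.3366, 0.2865]
tool_rot: [0.989, -0.15, 0.003, -0.001]
force: [-0.4, 0.3, -5.1]
finger_gap: 0.178
```

```bash
python3 - <<'E'
from h import *
s=snapshot("side"); a=s["image"][90:230,290:430]
t=snapshot("top"); b=t["image"][170:310,360:500]
cv2.imwrite("pics/lift1.png",cv2.resize(np.hstack([a,b]),(800,400),interpolation=cv2.INTER_CUBIC))
c=np.array([676.5,22.5]); u=np.array([np.cos(np.radians(-3.3)),np.sin(np.radians(-3.3))])
p=c+36*u; print(p); go((*p,270),86.7); print(np.round(sense()["ft_torque"],2))
E
```

```text
[712.4403054   20.42769503]
t 2.65 grasp [ 554.7 -336.2  130.7] tool y -107.2 -> shift [  45.6 -387.8 -137.6] turn -13.9 F [-0.9 -0.6 -5.9] gap 0.182
[0.   0.01 0.04]
```

View pics/lift1.png

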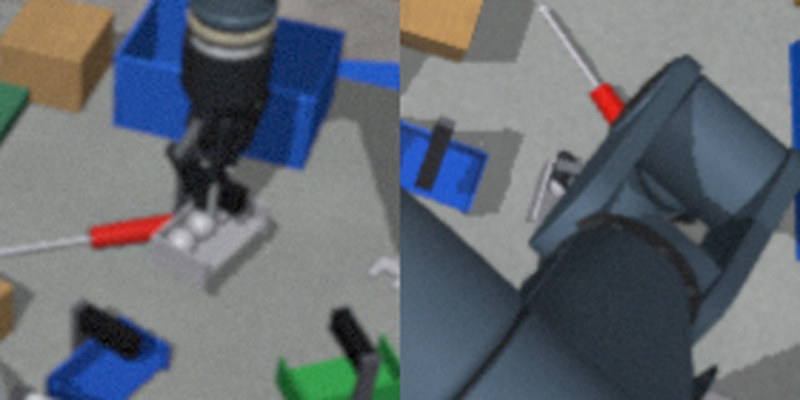

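The side view shows the tray lifted clear at crop (210,245) with the balls still in it. The force of about -5 N matches tray plus balls. I raise it and carry it across smoothly.

Request:
{"name": "servo_tool", "arguments": {
  "rows": [
    [[0,0,-10],0,-1],
    [[0,0,-25],0,-1],
    [[0,-5,-45],0,-1],
    [[2,-15,-70],0,-1],
    [[4,-30,-95],-2,-1],
    [[6,-50,-115],-4,-1],
    [[9,-75,-130],-6,-1],
    [[12,-105,-138],-8,-1]
  ]
}}

```text
t: 3.45
tcp_pos: [0.596, -0.2401, 0.4271]
tool_rot: [0.997, -0.08, 0.004, -0.0]
force: [0.6, -0.5, -5.7]
finger_gap: 0.179
```

Request:
{"name": "servo_tool", "arguments": {
  "rows": [
    [[5,-34,0],-2,-1],
    [[10,-69,0],-4,-1],
    [[15,-104,0],-6,-1],
    [[20,-139,0],-6,-1],
    [[24,-172,0],-6,-1],
    [[27,-200,0],-6,-1],
    [[29,-220,0],-6,-1],
    [[30,-230,0],-6,-1]
  ]
}}

```text
t: 4.25
tcp_pos: [0.6625, -0.0158, 0.4283]
tool_rot: [1.0, -0.027, 0.004, -0.0]
force: [0.3, -0.0, -4.6]
finger_gap: 0.18
```

```bash
cat >> h.py <<'E'
C0=np.array([676.5,22.5]); U=np.array([np.cos(np.radians(-3.3)),np.sin(np.radians(-3.3))]); V=np.array([-U[1],U[0]])
def hop(x,y,z): return (*(C0+x*U+y*V),z)
def inhop():
    st=sense(); R=Ro.from_quat(st["tool_rot"]).as_matrix(); g=1000*(st["tcp_pos"]+.155*R[:,2])
    print("grasp in hopper frame (chute_mid, z table)",np.round([(g[:2]-C0)@U,(g[:2]-C0)@V,g[2]],1))
E
python3 - <<'E'
from h import *
go(hop(36,0,270),86.7); inhop()
s=snapshot("side"); cv2.imwrite("pics/carry.png",s["image"])
go(hop(36,0,270),86.7)
P=cloud(s)*1000; st=sense(); g=1000*np.array(st["tcp_pos"]);g[2]-=155
m=(np.hypot(P[...,0]-g[0],P[...,1]-g[1])<90)&(P[...,2]>g[2]-75)&(P[...,2]<g[2]-25)
p=P[m]; print(m.sum(),cv2.minAreaRect(np.float32(p[:,:2])))
h=(p[:,:2]-g[:2]); print("hopper-frame extents rel grasp x",np.percentile(h@U,[1,99]),"y",np.percentile(h@V,[1,99]),"z",np.percentile(p[:,2]-g[2],[1,99]))
E
```

```text
t 4.25 grasp [663.9 -15.7 273.3] tool y -93.1 -> shift [ 46.5 -38.7   3.8] turn 0.2 F [ 0.3 -0.  -4.6] gap 0.18
grasp in hopper frame (chute_mid, z table) [-10.4 -38.9 273.3]
t 4.3 grasp [664.1 -15.  273.2] tool y -93.1 -> shift [ 46.3 -37.9   3.7] turn 0.2 F [ 0.1  1.4 -4.5] gap 0.181
1309 ((662.7864990234375, -13.526973724365234), (106.58053588867188, 68.91790771484375), 86.59312438964844)
hopper-frame extents rel grasp x [-33.87344866  29.27284633] y [-49.64665708  54.43589551] z [-68.09429   -29.9912704]
```

Request:
{"name": "servo_tool", "arguments": {
  "rows": [
    [[3,-3,2],0,-1],
    [[9,-8,6],0,-1],
    [[18,-15,12],0,-1],
    [[28,-23,18],0,-1],
    [[37,-30,24],0,-1],
    [[44,-34,29],0,-1],
    [[48,-37,32],0,-1],
    [[49,-38,33],0,-1]
  ]
}}

```text
t: 5.1
tcp_pos: [0.7144, 0.0206, 0.3947]
tool_rot: [1.0, -0.027, 0.004, -0.001]
force: [-0.3, 0.0, -5.5]
finger_gap: 0.181
```

```bash
python3 - <<'E'
from h import *
s=snapshot("side"); cv2.imwrite("pics/over.png",cv2.resize(s["image"][130:330,180:400],(770,700)[:2],interpolation=cv2.INTER_CUBIC)[:600])
go(hop(38.6,-.5,195),86.7); inhop()
P=cloud(s)*1000; st=sense(); g=1000*np.array(st["tcp_pos"]);g[2]-=155
m=(np.hypot(P[...,0]-g[0],P[...,1]-g[1])<90)&(P[...,2]>g[2]-62)&(P[...,2]<g[2]-25)
p=P[m]; print(m.sum(),cv2.minAreaRect(np.float32(p[:,:2])))
h=(p[:,:2]-C0); print("tray hopper-frame x",np.percentile(h@U,[1,99]),"y",np.percentile(h@V,[1,99]))
E
```

```text
t 5.15 grasp [715.5  20.7 240. ] tool y -93.1 -> shift [-0.8  1.1 45. ] turn 0.2 F [ 0.4  0.8 -5.1] gap 0.177
grasp in hopper frame (chute_mid, z table) [ 39.    0.5 240. ]
1194 ((713.8867797851562, 23.125961303710938), (107.26482391357422, 68.9642105102539), 87.31560516357422)
tray hopper-frame x [ 3.93706206 67.85358681] y [-48.93327037  55.31999713]
```

View pics/over.png

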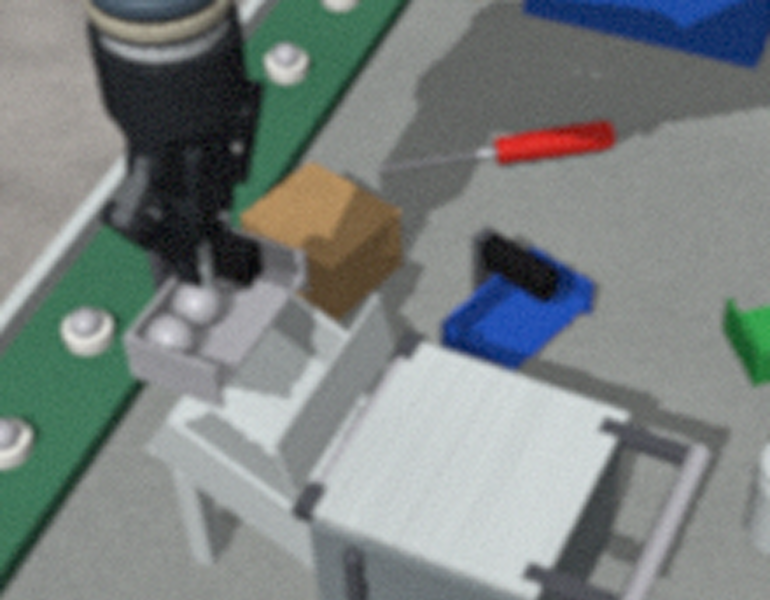

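The tray hangs level over the chute's top end at crop (215,340), with two of the balls in view, and the hopper is clear. I lower it so the rear underside meets the chute's upper lip, then swing along the tipping arc.

Request:
{"name": "servo_tool", "arguments": {
  "rows": [
    [[0,1,10],0,-1],
    [[0,1,22],0,-1],
    [[0,1,34],0,-1],
    [[0,1,42],0,-1],
    [[0,1,46],0,-1],
    [[0,1,49],0,-1],
    [[0,1,51],0,-1],
    [[0,1,52],0,-1]
  ]
}}

```text
t: 5.95
tcp_pos: [0.7147, 0.0196, 0.3436]
tool_rot: [1.0, -0.027, 0.005, -0.001]
force: [-1.6, 0.1, -1.4]
finger_gap: 0.181
```

```bash
python3 - <<'E'
from h import *
go(hop(38.6,-.5,190),86.7); inhop(); print(np.round(sense()["ft_torque"],2))
E
```

```text
t 5.95 grasp [716.1  19.8 188.6] tool y -93.1 -> shift [-1.1  0.  -1.4] turn 0.2 F [-1.6  0.1 -1.4] gap 0.181
grasp in hopper frame (chute_mid, z table) [ 39.7  -0.5 188.6]
[-0.02  0.28 -0.  ]
```

Request:
{"name": "servo_tool", "arguments": {
  "rows": [
    [[-4,0,1],0,-1],
    [[-7,0,2],0,-1],
    [[-10,0,3],0,-1],
    [[-13,0,4],0,-1],
    [[-16,0,6],0,-1],
    [[-18,0,7],0,-1],
    [[-21,0,9],0,-1],
    [[-24,0,11],0,-1]
  ]
}}

```text
t: 6.75
tcp_pos: [0.691, 0.0208, 0.3339]
tool_rot: [1.0, -0.027, 0.006, -0.001]
force: [2.7, -0.6, 4.2]
finger_gap: 0.181
```

```bash
python3 - <<'E'
from h import *
inhop(); st=sense(); print(np.round(st["force"],1),np.round(st["ft_torque"],2))
s=snapshot("side"); cv2.imwrite("pics/tip1.png",cv2.resize(s["image"][170:300,190:350],(738,600),interpolation=cv2.INTER_CUBIC))
E
```

```text
grasp in hopper frame (chute_mid, z table) [ 16.4  -0.7 179. ]
[ 2.7 -0.6  4.2] [-0.08 -0.71 -0.15]
```

View pics/tip1.png

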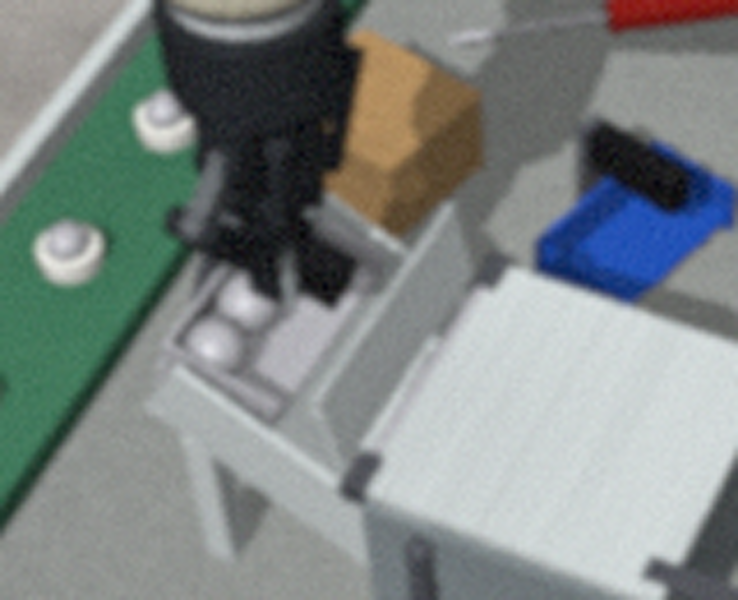

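The tray sits between the chute walls at about crop (270,340), partly tipped, with the balls still at the back. I keep going along the arc.

Request:
{"name": "servo_tool", "arguments": {
  "rows": [
    [[-2,0,2],0,-1],
    [[-5,0,5],0,-1],
    [[-8,0,7],0,-1],
    [[-10,0,10],0,-1],
    [[-12,0,12],0,-1],
    [[-13,0,13],0,-1],
    [[-13,0,13],0,-1],
    [[-13,0,13],0,-1]
  ]
}}

```text
t: 7.6
tcp_pos: [0.6771, 0.0217, 0.3213]
tool_rot: [1.0, -0.027, 0.005, -0.0]
force: [-0.5, -0.0, 10.7]
finger_gap: 0.18
```

```bash
python3 - <<'E'
from h import *
inhop(); st=sense(); print(np.round(st["force"],1),np.round(st["ft_torque"],2))
s=snapshot("side"); cv2.imwrite("pics/tip2.png",cv2.resize(s["image"][170:300,190:350],(738,600),interpolation=cv2.INTER_CUBIC))
E
```

```text
grasp in hopper frame (chute_mid, z table) [  2.   -0.6 166.3]
[-0.5 -0.  10.7] [-0.05 -0.32 -0.05]
```

View pics/tip2.png

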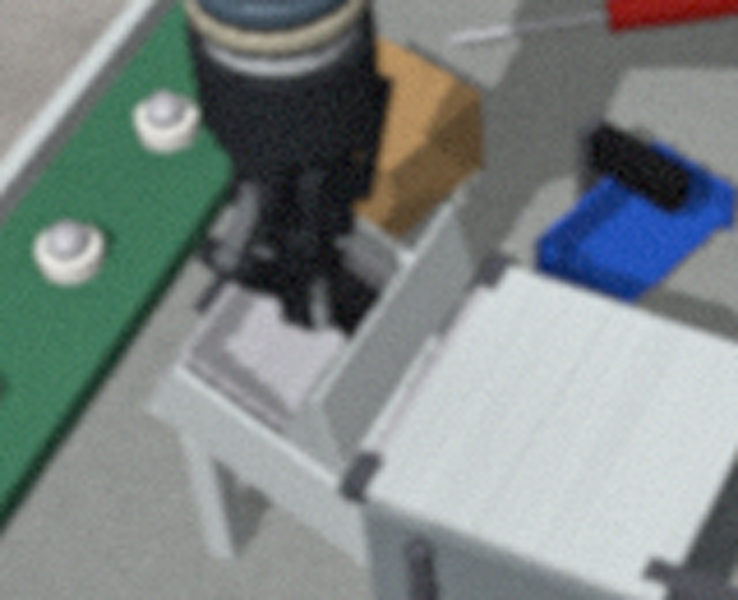

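The balls have rolled out: the tray floor at crop (270,340) shows empty on the visible side. I lift it and weigh the tray, to check for a ball still hidden under the handle.

Request:
{"name": "servo_tool", "arguments": {
  "rows": [
    [[0,0,-3],0,-1],
    [[0,0,-10],0,-1],
    [[0,0,-22],0,-1],
    [[0,0,-38],0,-1],
    [[0,0,-52],0,-1],
    [[0,0,-60],0,-1],
    [[0,0,-62],0,-1],
    [[0,0,-62],0,-1]
  ]
}}

```text
t: 8.45
tcp_pos: [0.6763, 0.0217, 0.3836]
tool_rot: [1.0, -0.027, 0.004, -0.0]
force: [-0.0, 0.6, -1.7]
finger_gap: 0.183
```

```bash
python3 - <<'E'
from h import *
F=[]
s=snapshot("side"); F.append(sense()["force"][2]); t=snapshot("top"); F.append(sense()["force"][2]); print(np.round(F,1)); inhop()
a=cv2.resize(s["image"][160:300,190:350],(400,350)); b=cv2.resize(t["image"][140:280,230:390],(400,350))
cv2.imwrite("pics/lift2.png",np.hstack([a,b]))
# table points: can, green, pendant for a free place
P=cloud(t)*1000
for n,(x,y) in {"can":(332,310),"pendant":(187,308),"wrench":(480,315),"green":(395,300),"blue":(371,226)}.items(): print(n,np.round(P[y,x]))
E
```

```text
[-2.1 -1.9]
grasp in hopper frame (chute_mid, z table) [  0.8  -0.6 227.6]
can [370. -84.  74.]
pendant [394.  99. 787.]
wrench [ 358. -500.    7.]
green [ 398. -250.   76.]
blue [ 594. -186.   82.]
```

View pics/lift2.png

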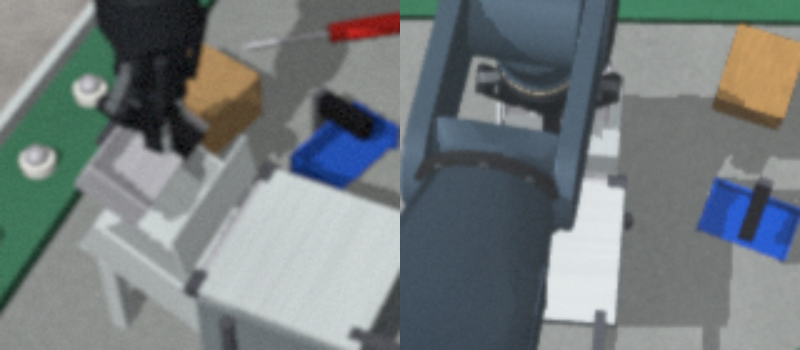

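The tray at side-crop (145,165) is empty and the chute floor is clear. The force is down to about -2 N, which matches the empty 0.25 kg tray. I right the tray in the grip with its front underside on the same lip, on the outside, and then set it down.

Request:
{"name": "servo_tool", "arguments": {
  "rows": [
    [[10,0,0],0,-1],
    [[25,0,5],0,-1],
    [[38,0,15],0,-1],
    [[42,0,25],0,-1],
    [[42,0,32],0,-1],
    [[42,0,36],0,-1],
    [[42,0,38],0,-1],
    [[42,0,38],0,-1]
  ]
}}

```text
t: 9.35
tcp_pos: [0.7179, 0.0196, 0.3448]
tool_rot: [1.0, -0.026, 0.003, -0.001]
force: [0.2, -0.7, -1.9]
finger_gap: 0.177
```

```bash
python3 - <<'E'
from h import *
go(hop(80.6,-.5,189),86.7); inhop()
E
```

```text
t 9.35 grasp [718.9  19.8 189.8] tool y -93.0 -> shift [38.1  0.4  1.1] turn 0.3 F [ 0.2 -0.7 -1.9] gap 0.177
grasp in hopper frame (chute_mid, z table) [ 42.5  -0.3 189.8]
```

Request:
{"name": "servo_tool", "arguments": {
  "rows": [
    [[6,0,-1],0,-1],
    [[13,0,-2],0,-1],
    [[19,0,-2],0,-1],
    [[25,0,-2],0,-1],
    [[32,0,-1],0,-1],
    [[38,0,1],0,-1],
    [[41,0,2],0,-1],
    [[41,0,2],0,-1]
  ]
}}

```text
t: 10.15
tcp_pos: [0.7596, 0.0174, 0.3444]
tool_rot: [1.0, -0.026, 0.004, -0.001]
force: [-3.3, -0.1, 5.0]
finger_gap: 0.181
```

```bash
python3 - <<'E'
from h import *
inhop(); print(np.round(sense()["force"],1))
s=snapshot("side"); P=cloud(s)*1000; st=sense(); g=1000*np.array(st["tcp_pos"]);g[2]-=155
p=P[(np.hypot(P[...,0]-g[0],P[...,1]-g[1])<90)&(P[...,2]>g[2]-90)&(P[...,2]<g[2]-15)]
# tray floor points: inside, plane fit about y
h=np.c_[(p[:,:2]-g[:2])@U,(p[:,:2]-g[:2])@V,p[:,2]-g[2]]
L=h[(h[:,1]>44)]; print("left wall",len(L),cv2.minAreaRect(np.float32(L[:,[0,2]])))
f=h[(h[:,1]>5)&(h[:,1]<38)&(abs(h[:,0])<22)&(h[:,2]<-35)]; k=np.polyfit(f[:,0],f[:,2],1); print("floor slope deg (level tray: -12)",np.degrees(np.arctan(k[0])),len(f))
E
```

```text
grasp in hopper frame (chute_mid, z table) [ 8.460e+01 -1.000e-01  1.894e+02]
[-3.3 -0.1  5. ]
left wall 447 ((-16.377456665039062, -56.617218017578125), (97.66382598876953, 55.148685455322266), 7.969285488128662)
floor slope deg (level tray: -12) -6.5106528512136705 197
```

Request:
{"name": "servo_tool", "arguments": {
  "rows": [
    [[0,0,2],0,-1],
    [[0,0,4],0,-1],
    [[0,0,4],0,-1],
    [[0,0,-5],0,-1],
    [[0,0,-25],0,-1],
    [[-5,0,-50],0,-1],
    [[-12,10,-70],0,-1],
    [[-25,30,-80],0,-1]
  ]
}}

```text
t: 11.0
tcp_pos: [0.733, -0.0108, 0.4267]
tool_rot: [1.0, -0.025, 0.008, -0.0]
force: [-0.2, 0.2, -1.7]
finger_gap: 0.181
```

Request:
{"name": "servo_tool", "arguments": {
  "rows": [
    [[-22,38,0],0,-1],
    [[-44,76,0],0,-1],
    [[-68,116,0],0,-1],
    [[-92,156,0],0,-1],
    [[-116,196,0],0,-1],
    [[-140,236,0],0,-1],
    [[-164,275,0],0,-1],
    [[-180,300,0],0,-1]
  ]
}}

```text
t: 11.8
tcp_pos: [0.5358, -0.3045, 0.4241]
tool_rot: [1.0, -0.027, 0.008, 0.001]
force: [-0.3, 0.5, -1.3]
finger_gap: 0.181
```

```bash
python3 - <<'E'
from h import *
go((510,-350,100),86.7)
E
```

```text
t 11.8 grasp [ 538.3 -304.9  269.1] tool y -93.1 -> shift [-28.6  46.3 168.7] turn 0.2 F [-0.3  0.5 -1.3] gap 0.181
```

Request:
{"name": "servo_tool", "arguments": {
  "rows": [
    [[-10,15,20],0,-1],
    [[-20,32,50],0,-1],
    [[-28,45,85],0,-1],
    [[-29,46,120],0,-1],
    [[-29,46,150],0,-1],
    [[-29,46,170],0,-1],
    [[-29,46,180],0,-1],
    [[-29,46,184],0,-1]
  ]
}}

```text
t: 12.6
tcp_pos: [0.5071, -0.3497, 0.239]
tool_rot: [1.0, -0.027, 0.008, 0.001]
force: [-0.4, 0.8, -1.1]
finger_gap: 0.181
```

```bash
python3 - <<'E'
from h import *
s=snapshot("side"); go((510,-350,70),86.7)
P=cloud(s)*1000; st=sense(); g=1000*np.array(st["tcp_pos"]);g[2]-=155
p=P[(np.hypot(P[...,0]-g[0],P[...,1]-g[1])<90)&(P[...,2]>4)&(P[...,2]<g[2]-15)]
h=np.c_[(p[:,:2]-g[:2])@U,(p[:,:2]-g[:2])@V,p[:,2]-g[2]]
f=h[(h[:,1]>5)&(h[:,1]<38)&(abs(h[:,0])<22)&(h[:,2]<-35)]; k=np.polyfit(f[:,0],f[:,2],1); print("floor slope",np.degrees(np.arctan(k[0])),len(f),np.percentile(h[:,2],2))
E
```

```text
t 12.65 grasp [ 509.8 -350.1   84.3] tool y -93.1 -> shift [-0.  -0.2 14.3] turn 0.2 F [-0.1 -0.1 -2.4] gap 0.178
floor slope -8.195781917481748 83 -68.24198954488894
```

Request:
{"name": "servo_tool", "arguments": {
  "rows": [
    [[0,0,5],0,-1],
    [[0,0,9],0,-1],
    [[0,0,11],0,-1],
    [[0,0,13],0,-1],
    [[0,0,14],0,-1],
    [[0,0,15],0,-1],
    [[0,0,15],0,-1],
    [[0,0,15],0,-1]
  ]
}}

```text
t: 13.45
tcp_pos: [0.5076, -0.3498, 0.2244]
tool_rot: [1.0, -0.027, 0.008, 0.001]
force: [0.6, 0.2, -1.0]
finger_gap: 0.177
```

```bash
python3 - <<'E'
from h import *
go((510,-350,70),86.7)
E
```

```text
t 13.45 grasp [ 510.2 -350.2   69.4] tool y -93.1 -> shift [-0.2 -0.2 -0.6] turn 0.2 F [ 0.6  0.2 -1. ] gap 0.177
```

Request:
{"name": "servo_tool", "arguments": {
  "rows": [
    [[0,0,1],0,-1],
    [[0,0,1],0,-1],
    [[0,0,1],0,-0.4],
    [[0,0,1],0,-0.1],
    [[0,0,1],0,0],
    [[0,0,1],0,0],
    [[0,0,0],0,0],
    [[0,0,-8],0,0]
  ]
}}

```text
t: 14.25
tcp_pos: [0.5071, -0.3495, 0.2318]
tool_rot: [1.0, -0.027, 0.007, 0.0]
force: [1.3, -0.0, 0.2]
finger_gap: 0.499
```

Request:
{"name": "servo_tool", "arguments": {
  "rows": [
    [[0,0,-15],0,0],
    [[0,0,-40],0,0],
    [[0,0,-75],0,0],
    [[0,0,-115],0,0],
    [[0,0,-150],0,0],
    [[0,0,-170],0,0],
    [[0,0,-180],0,0],
    [[0,0,-180],0,0]
  ]
}}

```text
t: 15.05
tcp_pos: [0.5045, -0.3493, 0.4141]
tool_rot: [1.0, -0.027, 0.009, 0.002]
force: [0.6, 0.2, -1.3]
finger_gap: 0.502
```

```bash
python3 - <<'E'
from h import *
s=snapshot("side"); cv2.imwrite("pics/placed.png",cv2.resize(s["image"][80:380,200:500],(600,600),interpolation=cv2.INTER_CUBIC))
go((430,37.2,240),-3.3)
P=cloud(s)*1000
p=P[(np.hypot(P[...,0]-510,P[...,1]+350)<80)&(P[...,2]>8)&(P[...,2]<90)]
print(cv2.minAreaRect(np.float32(p[:,:2])),np.percentile(p[:,2],[50,98,99.5]))
E
```

```text
t 15.1 grasp [ 506.7 -349.4  257.4] tool y -93.1 -> shift [ -97.5 -381.9   15.5] turn -89.8 F [-0.4  0.9 -0.6] gap 0.503
((513.9154663085938, -346.043212890625), (108.47235870361328, 68.70344543457031), 87.10913848876953) [28.15339052 83.11043036 84.5822165 ]
```

View pics/placed.png

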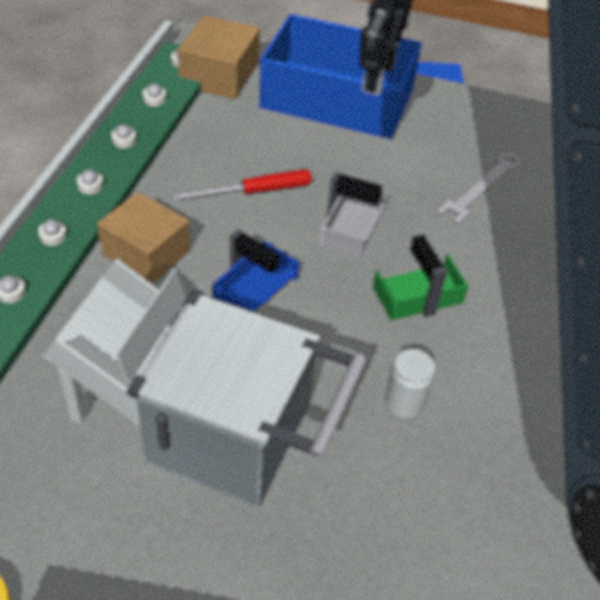

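The steel tray stands upright and empty at (355,215), and the hopper, can and look-alikes are undisturbed. Next is the hatch bar at (340,405). I refine its position and move the arm over.

```bash
python3 - <<'E'
from h import *
for sn in (np.load("top0.npy",allow_pickle=True).item(),snapshot("top"),snapshot("side")):
    P=cloud(sn)*1000; q=P[(P[...,0]<455)&(P[...,0]>400)&(abs(P[...,1]-37)<40)&(P[...,2]>120)&(P[...,2]<150)]
    if len(q)<20: print(len(q)); continue
    h=(q[:,:2]-C0); print(len(q),"bar hop x",np.round(np.percentile(h@U,[2,50,98]),1),"world mean",q.mean(0).round(1),"zmax",np.percentile(q[:,2],95))
    b=P[(P[...,0]<470)&(P[...,0]>400)&(abs(P[...,1]-37)<90)&(P[...,2]>120)&(P[...,2]<150)]; print(" y extents",np.percentile((b[:,:2]-C0)@V,[1,99]))
print(np.round(np.degrees(sense()["q"]),0))
E
```

```text
175 bar hop x [-254.  -247.4 -240.8] world mean [429.5  37.3 133.3] zmax 138.07853803986177
 y extents [-63.47469229  63.26119056]
174 bar hop x [-254.1 -247.5 -240.8] world mean [429.4  36.8 133.5] zmax 137.75329071489665
 y extents [-63.43011288  63.41149339]
232 bar hop x [-256.9 -251.2 -243.9] world mean [426.1  38.7 132.8] zmax 135.70660090016423
 y extents [-62.41756374  65.62007898]
[-45.  29.  84.   1.  67.  48.]
```

Request:
{"name": "servo_tool", "arguments": {
  "rows": [
    [[-8,-30,0],-8,0],
    [[-18,-70,0],-16,0],
    [[-29,-115,0],-24,0],
    [[-40,-160,0],-32,0],
    [[-52,-205,0],-40,0],
    [[-64,-250,0],-48,0],
    [[-75,-295,0],-56,0],
    [[-85,-335,0],-64,0]
  ]
}}

```text
t: 16.0
tcp_pos: [0.4359, -0.0079, 0.4085]
tool_rot: [0.861, 0.509, 0.004, 0.001]
force: [-0.2, 0.1, 0.8]
finger_gap: 0.501
```

```bash
python3 - <<'E'
from h import *
go((430,37.2,200),-3.3)
E
```

```text
t 16.0 grasp [437.3  -7.6 253.5] tool y -28.8 -> shift [ 35.4 -28.3  53.6] turn -25.5 F [-0.2  0.1  0.8] gap 0.501
```

Request:
{"name": "servo_tool", "arguments": {
  "rows": [
    [[10,-8,5],-8,0],
    [[22,-18,15],-16,0],
    [[32,-26,28],-24,0],
    [[35,-28,40],-25.5,0],
    [[35,-28,50],-25.5,0],
    [[35,-28,53],-25.5,0],
    [[35,-28,53],-25.5,0]
  ]
}}

```text
t: 16.7
tcp_pos: [0.4287, 0.0361, 0.3547]
tool_rot: [0.727, 0.686, 0.003, 0.002]
force: [0.4, 0.0, 0.1]
finger_gap: 0.501
```

```bash
python3 - <<'E'
from h import *
go(hop(-249,0,128),-3.3)
E
```

```text
t 16.7 grasp [429.8  36.5 199.8] tool y -3.3 -> shift [ 0.  -2.4 71.7] turn -0.0 F [0.4 0.  0.1] gap 0.501
```

Request:
{"name": "servo_tool", "arguments": {
  "rows": [
    [[0,-2,15],0,0],
    [[0,-2,35],0,0],
    [[0,-2,52],0,0],
    [[0,-2,64],0,0],
    [[0,-2,70],0,0],
    [[0,-2,72],0,0],
    [[0,-2,72],0,0],
    [[0,-2,72],0,-0.4]
  ],
  "force": 40
}}

```text
t: 17.5
tcp_pos: [0.4275, 0.0363, 0.2833]
tool_rot: [0.727, 0.686, 0.004, 0.002]
force: [0.2, -0.0, -0.2]
finger_gap: 0.342
```

Request:
{"name": "servo_tool", "arguments": {
  "rows": [
    [[0,0,0],0,-1],
    [[0,0,0],0,-1],
    [[0,0,0],0,-1],
    [[0,0,0],0,-1],
    [[0,0,0],0,-1]
  ]
}}

```text
t: 18.0
tcp_pos: [0.4273, 0.0363, 0.2834]
tool_rot: [0.727, 0.686, 0.004, 0.002]
force: [-2.2, -0.3, 2.4]
finger_gap: 0.146
```

```bash
python3 - <<'E'
from h import *
go(hop(-249,0,128),-3.3); inhop()
E
```

```text
t 18.0 grasp [428.5  36.6 128.4] tool y -3.3 -> shift [ 0.2 -0.6  0.4] turn -0.0 F [-2.2 -0.3  2.4] gap 0.146
grasp in hopper frame (chute_mid, z table) [-2.484e+02 -2.000e-01  1.284e+02]
```

Request:
{"name": "servo_tool", "arguments": {
  "rows": [
    [[0,0,-8],0,-1],
    [[0,2,-24],0,-1],
    [[0,5,-42],0,-1],
    [[0,9,-59],0,-1],
    [[0,15,-75],0,-1],
    [[0,22,-90],0,-1],
    [[0,31,-105],0,-1],
    [[0,36,-112],0,-1]
  ]
}}

```text
t: 18.8
tcp_pos: [0.461, 0.0343, 0.3964]
tool_rot: [0.727, 0.687, 0.002, -0.0]
force: [-5.9, -0.2, -1.3]
finger_gap: 0.142
```

```bash
cat >> h.py <<'E'
def hatch(*phis,hx=-53.4,r=195):
    st=sense(); R=Ro.from_quat(st["tool_rot"]).as_matrix(); g=1000*(st["tcp_pos"]+.155*R[:,2])
    x=(g[:2]-C0)@U-hx; z=g[2]-128; print("t",round(float(st["t"]),2),"phi",round(np.degrees(np.arctan2(z,-x)),2),"radius",round(np.hypot(x,z),1),"F",np.round(st["force"],1),"gap",round(float(st["finger_gap"]),3))
    for p in phis:
        a=np.radians(p); q=np.array(hop(hx-r*np.cos(a),0,128+r*np.sin(a)))-g; q[:2]-=((g[:2]-C0)@V)*-V; print(p,np.round(R.T@q,1))
E
python3 - <<'E'
from h import *
hatch(40,45,50,55,60,64,67,70)
E
```

```text
t 18.8 phi 34.97 radius 197.8 F [-5.9 -0.2 -1.3] gap 0.142
40 [  0.   12.8 -11.9]
45 [  0.1  24.3 -24.5]
50 [  0.1  36.9 -35.9]
55 [  0.1  50.4 -46.3]
60 [  0.1  64.7 -55.4]
64 [  0.2  76.8 -61.7]
67 [  0.2  86.1 -65.9]
70 [  0.2  95.6 -69.7]
```

Request:
{"name": "servo_tool", "arguments": {
  "rows": [
    [[0,4,-6],0,-1],
    [[0,10,-14],0,-1],
    [[0,17,-22],0,-1],
    [[0,25,-30],0,-1],
    [[0,34,-38],0,-1],
    [[0,43,-45],0,-1],
    [[0,50,-50],0,-1],
    [[0,54,-52],0,-1]
  ]
}}

```text
t: 19.6
tcp_pos: [0.5132, 0.0313, 0.4504]
tool_rot: [0.727, 0.687, -0.001, -0.003]
force: [-12.5, 0.4, 13.5]
finger_gap: 0.145
```

```bash
python3 - <<'E'
from h import *
hatch(55,60,65,70,75,80)
s=snapshot("side"); P=cloud(s)*1000
h=np.c_[(P.reshape(-1,3)[:,:2]-C0)@U,(P.reshape(-1,3)[:,:2]-C0)@V,P.reshape(-1,3)[:,2]]
f=h[(abs(h[:,1])<68)&(h[:,0]>-190)&(h[:,0]<-45)&(h[:,2]>140)&(h[:,2]<285)]
f=f[(f[:,2]-128)<1.9*(-53.4-f[:,0])+60]
rect=cv2.fitLine(np.float32(f[:,[0,2]]),cv2.DIST_HUBER,0,.01,.01).ravel(); print(len(f),"plate angle",np.degrees(np.arctan(-rect[1]/rect[0])),rect)
cv2.imwrite("pics/hatch1.png",s["image"][100:400,150:450])
E
```

```text
t 19.6 phi 56.44 radius 200.9 F [-12.5   0.4  13.5] gap 0.145
55 [-0.  -0.7  7.7]
60 [-0.  13.6 -1.5]
65 [-0.  28.6 -9.5]
70 [ -0.   44.3 -16.1]
75 [ -0.   60.5 -21.3]
80 [ -0.   77.1 -25. ]
1011 plate angle 55.08481 [   0.57236326   -0.8200002  -104.83755     204.48637   ]
```

View pics/hatch1.png

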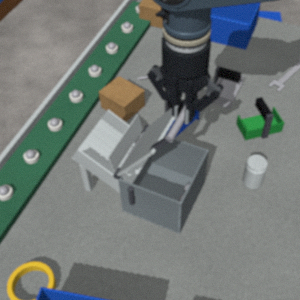

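The hatch is open at about 55 degrees with the bar still in the fingers at crop (185,105). The plate fit also gives 55.1. It disagrees with the hand's arc by about 6 mm in height and there is an 18 N radial force, so the bar has rolled towards the fingertips. I ease the grip to 22 N and go on, coming back down on the bar.

Request:
{"name": "servo_tool", "arguments": {
  "rows": [
    [[0,3,-1],0,-1],
    [[0,8,-4],0,-1],
    [[0,13,-7],0,-1],
    [[0,19,-9],0,-1],
    [[0,25,-12],0,-1],
    [[0,31,-14],0,-1],
    [[0,36,-16],0,-1],
    [[0,36,-16],0,-1]
  ],
  "force": 22
}}

```text
t: 20.45
tcp_pos: [0.5505, 0.0292, 0.4705]
tool_rot: [0.727, 0.687, 0.001, -0.001]
force: [-6.9, -0.7, 14.9]
finger_gap: 0.146
```

```bash
cat >> h.py <<'E'
def plate():
    s=snapshot("side"); P=cloud(s).reshape(-1,3)*1000
    h=np.c_[(P[:,:2]-C0)@U,(P[:,:2]-C0)@V,P[:,2]]; d=h[:,[0,2]]-[-52.5,128]
    r=np.hypot(*d.T); a=np.degrees(np.arctan2(d[:,1],-d[:,0]))
    m=(abs(h[:,1])<65)&(r>25)&(r<140)&(a>30)&(a<100); f=h[m][:,[0,2]]
    for _ in range(4):
        l=cv2.fitLine(np.float32(f),cv2.DIST_HUBER,0,.01,.01).ravel(); n=np.array([-l[1],l[0]]); f=f[abs((f-l[2:])@n)<8]
    c=np.degrees(np.arctan2(l[1],-l[0]))%180
    print("plate",round(c,1),"n",len(f),"x at z128",round(l[2]+l[0]/l[1]*(128-l[3]),1),"median angle",round(np.median(a[m]),1))
    return s
E
python3 - <<'E'
from h import *
hatch(); inhop(); plate(); hatch()
E
```

```text
t 20.45 phi 68.74 radius 201.2 F [-6.9 -0.7 14.9] gap 0.146
grasp in hopper frame (chute_mid, z table) [-1.263e+02 -2.000e-01  3.155e+02]
plate 68.1 n 16 x at z128 -58.5 median angle 62.3
t 20.5 phi 68.7 radius 201.2 F [-6.5 -0.2 14.4] gap 0.145
```

Request:
{"name": "servo_tool", "arguments": {
  "rows": [
    [[0,4,-2],0,-1],
    [[0,9,-4],0,-1],
    [[0,15,-6],0,-1],
    [[0,21,-8],0,-1],
    [[0,27,-9],0,-1],
    [[0,33,-10],0,-1],
    [[0,38,-11],0,-1],
    [[0,38,-11],0,-1]
  ]
}}

```text
t: 21.3
tcp_pos: [0.5893, 0.0269, 0.4822]
tool_rot: [0.727, 0.687, 0.002, 0.0]
force: [-2.1, -0.7, 5.7]
finger_gap: 0.143
```

```bash
python3 - <<'E'
from h import *
inhop(); hatch(); s=snapshot("side"); inhop()
P=cloud(s).reshape(-1,3)*1000
h=np.c_[(P[:,:2]-C0)@U,(P[:,:2]-C0)@V,P[:,2]]; d=h[:,[0,2]]-[-52.5,128]
r=np.hypot(*d.T); a=np.degrees(np.arctan2(d[:,1],-d[:,0]))
m=(abs(h[:,1])<70)&(r>60)&(r<144)
H,e=np.histogram(a[m],bins=np.arange(40,121,3)); print(dict(zip(e[:-1].astype(int),H)))
np.save("s80.npy",s,allow_pickle=True)
E
```

```text
grasp in hopper frame (chute_mid, z table) [-8.690e+01 -2.000e-01  3.272e+02]
t 21.3 phi 80.45 radius 202.0 F [-2.1 -0.7  5.7] gap 0.143
grasp in hopper frame (chute_mid, z table) [-8.740e+01 -2.000e-01  3.272e+02]
{np.int64(40): np.int64(0), np.int64(43): np.int64(0), np.int64(46): np.int64(0), np.int64(49): np.int64(0), np.int64(52): np.int64(0), np.int64(55): np.int64(0), np.int64(58): np.int64(0), np.int64(61): np.int64(0), np.int64(64): np.int64(0), np.int64(67): np.int64(0), np.int64(70): np.int64(0), np.int64(73): np.int64(119), np.int64(76): np.int64(507), np.int64(79): np.int64(2), np.int64(82): np.int64(0), np.int64(85): np.int64(0), np.int64(88): np.int64(0), np.int64(91): np.int64(0), np.int64(94): np.int64(0), np.int64(97): np.int64(0), np.int64(100): np.int64(0), np.int64(103): np.int64(0), np.int64(106): np.int64(0), np.int64(109): np.int64(0), np.int64(112): np.int64(0), np.int64(115): np.int64(0)}
```

The hatch reads 80 degrees from the bar's x, and the plate's lower face at about 77 degrees agrees once half the plate thickness is allowed for. I ease it back.

Request:
{"name": "servo_tool", "arguments": {
  "rows": [
    [[0,-4,1],0,-1],
    [[0,-10,2],0,-1],
    [[0,-16,4],0,-1],
    [[0,-22,6],0,-1],
    [[0,-28,8],0,-1],
    [[0,-34,10],0,-1],
    [[0,-38,12],0,-1],
    [[0,-40,13],0,-1]
  ]
}}

```text
t: 22.15
tcp_pos: [0.5483, 0.0294, 0.4692]
tool_rot: [0.727, 0.687, 0.001, -0.0]
force: [-0.1, -0.3, 6.2]
finger_gap: 0.146
```

```bash
python3 - <<'E'
from h import *
inhop(); hatch(60)
E
```

```text
grasp in hopper frame (chute_mid, z table) [-1.282e+02 -2.000e-01  3.142e+02]
t 22.15 phi 68.12 radius 200.7 F [-0.1 -0.3  6.2] gap 0.146
60 [ -0.  -22.7  17.3]
```

Request:
{"name": "servo_tool", "arguments": {
  "rows": [
    [[0,-4,2],0,-1],
    [[0,-8,4],0,-1],
    [[0,-13,6],0,-1],
    [[0,-17,8],0,-1],
    [[0,-20,10],0,-1],
    [[0,-22,11],0,-1],
    [[0,-23,11],0,-1],
    [[0,-23,11],0,-1]
  ]
}}

```text
t: 22.95
tcp_pos: [0.5255, 0.0306, 0.4575]
tool_rot: [0.727, 0.687, 0.001, -0.0]
force: [3.5, -0.1, -2.9]
finger_gap: 0.141
```

```bash
python3 - <<'E'
from h import *
inhop(); hatch(60); s=snapshot("side"); t=snapshot("top"); hatch()
for n in (s,t):
    P=cloud(n).reshape(-1,3)*1000
    h=np.c_[(P[:,:2]-C0)@U,(P[:,:2]-C0)@V,P[:,2]]; d=h[:,[0,2]]-[-52.5,128]
    r=np.hypot(*d.T); a=np.degrees(np.arctan2(d[:,1],-d[:,0])); m=(abs(h[:,1])<70)&(r>60)&(r<144)&(a>30)&(a<100)
    H,e=np.histogram(a[m],bins=np.arange(30,101,3)); print({int(k):int(v) for k,v in zip(e,H) if v})
a=cv2.resize(s["image"][130:330,200:400],(400,400)); b=cv2.resize(s["image"],(400,300)); b=np.vstack([b,np.zeros((100,400,3),np.uint8)])
cv2.imwrite("pics/end.png",np.hstack([a,b]))
E
```

```text
grasp in hopper frame (chute_mid, z table) [-1.509e+02 -2.000e-01  3.025e+02]
t 22.95 phi 60.8 radius 199.9 F [ 3.5 -0.1 -2.9] gap 0.141
60 [-0.   0.   5.7]
t 23.05 phi 60.85 radius 200.0 F [ 3.2  0.3 -4.4] gap 0.147
{57: 1, 60: 311}
{57: 1, 60: 91, 63: 6}
```

View pics/end.png

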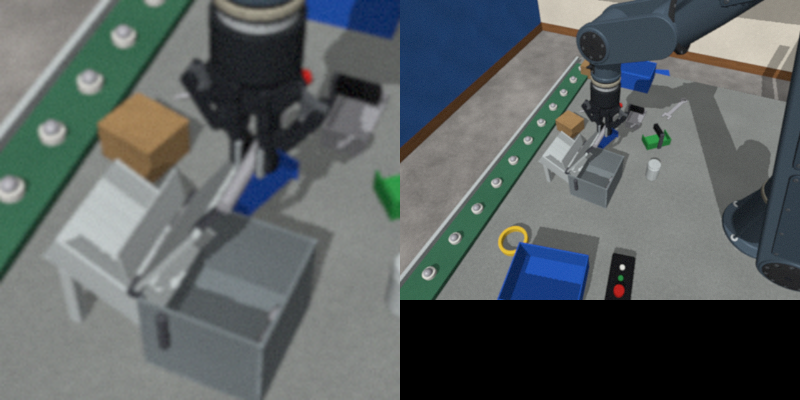

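The hatch is held at about 60 degrees by the bar, at left-crop (240,165). A ball shows in the bin near (275,310), and the other things are undisturbed. A small nudge down, then a check that it is still and a ball check by depth.

Request:
{"name": "servo_tool", "arguments": {
  "rows": [
    [[0,-1,1],0,-1],
    [[0,-3,2],0,-1],
    [[0,-3,2],0,-1],
    [[0,-3,2],0,-1],
    [[0,-3,2],0,-1],
    [[0,-3,2],0,-1]
  ],
  "force": 30
}}

```text
t: 23.65
tcp_pos: [0.5223, 0.0308, 0.4557]
tool_rot: [0.727, 0.687, 0.001, -0.001]
force: [-0.5, -0.5, 2.7]
finger_gap: 0.144
```

```bash
python3 - <<'E'
from h import *
inhop(); hatch(); s=snapshot("side"); t=snapshot("top"); inhop(); hatch()
for n in (s,t):
    P=cloud(n).reshape(-1,3)*1000
    h=np.c_[(P[:,:2]-C0)@U,(P[:,:2]-C0)@V,P[:,2]]; d=h[:,[0,2]]-[-52.5,128]
    r=np.hypot(*d.T); a=np.degrees(np.arctan2(d[:,1],-d[:,0])); m=(abs(h[:,1])<70)&(r>60)&(r<144)&(a>30)&(a<100)
    print("hatch median",round(np.median(a[m]),1),m.sum())
    b=(abs(h[:,0]+127)<64)&(abs(h[:,1])<68)&(h[:,2]>14)&(h[:,2]<45); B=np.uint8(b.reshape(480,640))
    k,_,st,c=cv2.connectedComponentsWithStats(B)
    for i in range(1,k):
        if st[i,4]>8: print(" bin blob",st[i,4],c[i].round(0),np.round(h.reshape(480,640,3)[_==i].mean(0)))
print(np.round(sense()["qd"],3))
E
```

```text
grasp in hopper frame (chute_mid, z table) [-1.543e+02 -2.000e-01  3.007e+02]
t 23.65 phi 59.69 radius 200.0 F [-0.5 -0.5  2.7] gap 0.144
grasp in hopper frame (chute_mid, z table) [-1.542e+02 -2.000e-01  3.007e+02]
t 23.75 phi 59.73 radius 200.0 F [-1.9 -0.2  2.9] gap 0.144
hatch median 59.2 363
 bin blob 59 [294. 269.] [-64. -29.  29.]
 bin blob 17 [286. 282.] [-63.  10.  27.]
 bin blob 25 [335. 287.] [-171.  -23.   28.]
 bin blob 24 [330. 297.] [-171.    8.   29.]
hatch median 60.6 102
 bin blob 43 [302. 262.] [-177.  -35.   30.]
[ 0.002 -0.001 -0.001 -0.    -0.003 -0.001]
```

```bash
python3 - <<'E'
from h import *
s=snapshot("side"); P=cloud(s).reshape(-1,3)*1000
h=np.c_[(P[:,:2]-C0)@U,(P[:,:2]-C0)@V,P[:,2]].reshape(480,640,3)
inb=(h[...,0]>-194)&(h[...,0]<-60)&(abs(h[...,1])<73)
for v in range(262,304,2): print("".join(("%3d"%min(99,h[v,u,2]) if inb[v,u] and h[v,u,2]<100 else "  .") for u in range(280,352,2)))
for n,nm in ((s,"side"),(snapshot("top"),"top")):
    P=cloud(n).reshape(-1,3)*1000; h2=np.c_[(P[:,:2]-C0)@U,(P[:,:2]-C0)@V,P[:,2]]
    f=h2[(abs(h2[:,1])<55)&(h2[:,0]>-35)&(h2[:,0]<58)]; e=f[:,2]-85-f[:,0]*.577; print(nm,"chute pts 12..40 above floor:",((e>12)&(e<40)).sum(),"of",(abs(e)<12).sum())
E
```

```text
.  .  .  .  .  .  . 48 38 28 17  9 13 13 17 18 21 27 27 32 34 36 40 44 47 47 50 52 54 59 61 64 68 69 72  .
  .  .  .  .  .  . 52 44 36 19  8  4  5  4  8 12 16 19 20 22 25 31 33 35 38 43 42 45 48 52 54 56 58 62 66  .
  .  .  .  .  .  . 47 40 27 14  6  5  3  3  4  5  7 11 14 14 18 22 25 28 30 30 35 39 40 44 46 49 52 53  .  .
  .  .  .  .  . 51 41 32 18  7  6  1  5  6  6  3  2  6  5  8 10 15 17 22 24 24 27 28 35 37 39 40 45 44  .  .
  .  .  .  . 50 47 34 22 12  6  3  2  6  3  3  6  4  3  3  4  1  5  8 11 15 17 19 19 24  . 31 32 38  .  .  .
  .  .  .  . 51 38 27 15  3  8  6  5  3  5  4  4  4  3  5  5  4  5  2  0  4  8  9 14 16 21 19 26 30  .  .  .
  .  .  . 50 46 30 19  8  5  2  1  6  5  3  1  8  3  6  3  3  4  2  3  4  6  3  1  7 10 13 19 17  .  .  .  .
  .  . 54 46 39 28 15  5  5  3  2  6  0  5  4  4  4  3  3  3  5  3  3  5  3  5  7  4  2  4  9 12  .  .  .  .
  .  . 49 40 28 16  5  1  5  3  4  5  3  5  5  4  6  8  4  5  8  7  4  6  4  3  4  3  5  6  4  .  .  .  .  .
  . 52 46 35 23 13  3  3  3  2  5  2  2  3  6  4  5  6  5  6  5  8  5  5  5  3  4  3  7  3  4  .  .  .  .  .
  . 47 40 28
[... 575 characters left out ...]
  5  1  6  4  6  4  3  4  4  .  4  3  3 22  .  .  .  .  .  .  .  .
  .  .  .  .  .  .  .  .  .  .  .  .  .  .  .  5  4  5  5  4  5  7  6  1  6  3 32  .  .  .  .  .  .  .  .  .
  .  .  .  .  .  .  .  .  .  .  .  .  .  .  .  .  .  .  6  6  2  6  4  3  2 29 34  .  .  .  .  .  .  .  .  .
  .  .  .  .  .  .  .  .  .  .  .  .  .  .  .  .  .  .  .  .  6  7  2  2 27 32  .  .  .  .  .  .  .  .  .  .
  .  .  .  .  .  .  .  .  .  .  .  .  .  .  .  .  .  .  .  .  .  .  .  3 23 27  .  .  .  .  .  .  .  .  .  .
  .  .  .  .  .  .  .  .  .  .  .  .  .  .  .  .  .  .  .  .  .  .  .  .  .  .  .  .  .  .  .  .  .  .  .  .
side chute pts 12..40 above floor: 0 of 1143
top chute pts 12..40 above floor: 0 of 1207
```

```bash
python3 - <<'E'
from h import *
hatch(); sign_off(); print("ok")
E
```

```text
t 23.85 phi 59.75 radius 200.0 F [-1.9 -0.5  3.5] gap 0.144
the job is handed in; nothing more can be done
ok
```

I did the job in the order asked and handed it in at t ≈ 24 s. I did not see the third ball in the bin.

**Tray and balls:**
- I carried the steel tray by its handle to the chute. The hand can't tilt, so I tipped the tray by swinging its underside over the chute's upper lip.
- The force then dropped from about -5 N to -2 N, which fits an empty tray.
- Both cameras show the chute clear. Depth shows two balls along the bin's near wall; any third ball there would be hidden from the cameras.
- I righted the tray on the lip and set it on the table near (0.51, -0.35). It stands upright, and I let go of it.

**Hatch:**
- I raised it to about 80 degrees and eased it back. It is now held still by the bar, still gripped, at about 60 degrees (hand 59.7, side camera 59.2, top camera 60.6).

**Disagreement:** the hand's arc came out 5–7 mm larger than the 195 mm bar radius, with up to 18 N radial force. I took this as the bar rolling towards the fingertips, so I read the angle from the bar's x position and the cameras. The force was about 4 N at the end.

**Other things:** they looked unmoved in the last picture.

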